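Set the batch counter to six and start it

ROBOT

A 7-joint arm with a two-finger parallel gripper is mounted at the origin on the work surface. World frame = base frame: x ahead of the robot, y to its left, z up, the work surface at z = 0. Lengths are in m, angles in degrees, forces in N, time in s.
With the tool pointing down it reaches from about 0.35 to 0.9 m from the base axis. Payload 7.2 kg.
Tool frame: the origin (TCP) lies midway between the tips of the shut fingers; the grasp point (between the pads) lies 19 mm behind it; z points along the fingers, y is the line along which they close (so a half turn about z gives the same grasp; the last joint's range is limited). The gripper opens to 88 mm and grips with 3 to 60 N. Pads are 20 mm wide; open, the fingers measure 115 mm over their backs; the gripper's body (75 mm by 178 mm) begins 61 mm behind the grasp point.
Start: joints at [69.145, 23.554, -0.728, 91.456, 0.321, 64.991, -4.71], TCP at [0.182, -0.598, 0.19] pointing down, gripper open.
Joint ranges: [-169.25, 169.25], [-16.82, 113.86], [-84.01, 82.57], [7.8, 145.47], [-59.2, 239.2], [7.22, 106.19], [-163.78, 163.78]. Speed limits (degrees/s): [136.94, 136.94, 172.46, 172.46, 180, 180, 180].

INTERFACE

Orientations are given as [roll, pitch, yaw] about the fixed x, y, z axes, in that order (R = Rz(yaw) Ry(pitch) Rx(roll)).
In Python, from plant import ctrl gives the robot as it stands. The module is installed in compiled form; this text tells all that it offers.
- The arm moves only by the tool jog_arm, never from a script. Its argument "commands" is a list of rows, each a list of 7 numbers: the shift along the tool's x, y, z in mm, then the turn, a rotation vector about the tool's x, y, z in rad, then the finger opening in mm, from 0 to 87.8. A call has 1 to 20 rows; each row shifts and turns the commanded pose from where the row before left it, along the tool's axes as they then stand; what a row does not reach is not made up. A row lasts 1/10 s, in which the tool goes at most 50 mm and 8.59 degrees, less where a joint would pass 70% of its speed; a pose out of reach is approached as far as the arm can. A call is refused whole if a number of a shift passes 50 or a number of a turn 0.15, either way. A call with a gripper value outside its range is refused whole. The fingers move at their own pace and stop on an object; "force" is the grip in N (left out, the last holds). Time passes only in rows, so rows that do not move let the fingers close. It gives the time, the measured TCP pose, the force, the opening and the grip force at its end, in the units of the state.
- ctrl.sense(): the state, without advancing time (a new reading comes with each control period).
- ctrl.snapshot(name): name is "scene" or "side" or "wrist"; returns the picture (420x560x3 uint8, red, green, blue); there is no depth.
- ctrl.camera_model(name): a dict with "fx", "fy", "cx", "cy" (pixels), "k1" (the pictures are not rectified: a ray, as slopes to the right and down, at radius r is drawn at 1 + k1 r^2 times it, then the intrinsics apply), "extrinsics" (4x4, takes a point from camera to world coordinates). Camera axes: x right, y up, looking along -z (the intrinsics and any distortion apply to the point x, -y, -z); pixel columns grow to the right and rows downward; lengths in m; the calibration is good to about 2 mm. A picture is of the moment at which its call begins: read the wrist's pose just before it. camera_model takes no time and is no camera call; for the wrist camera it gives the pose at the moment of the call.
- ctrl.sign_off(): hands the job in; it is judged then, once.
The state is a dict: "time": time; "joints": joint angles; "joint_vel": joint speeds; "joint_torque": joint torques, N m; "tcp_pos": TCP position; "tcp_rot": TCP orientation; "force": force on the tool from outside, world axes, zero at the start; "moment": the same for the moment, N m; "grip_width": opening from 0.0 (shut) to 1.0 (fully open); "grip_force": force on a finger pad.
Only numpy, scipy, OpenCV 4.12 (cv2) and the standard library are available. Lean on these libraries where they do the work, as an engineer would, in place of code of your own. Each camera call takes 0.05 s, during which the arm holds its last target. There are 200 camera calls.

TASK

Get the small-parts batch counter going for a batch of six: slide the catch bin by its fin handle under the chute, centred and square, with its far wall up against the machine's front, and set the dial to six, the sixth click clockwise from its zero stop (not from where the dial happens to stand). Only when both are right, press the start button fully down and let it come back up. Leave the bin and dial so, and do not disturb the other things on the bench.

Things in the scene. Friction and masses are not known exactly. Their poses are not given: they have to be found in the camera images.
- machine: Batch counter, grey bench machine 260 deep x 300 wide, fixed, somewhat turned. Origin on the bench; x from its front to its back, y to the left seen from the robot. Front face upright at x = -100, 100 high; from its top edge the control panel slopes up and back at 35 degrees to x = 50, z = 205; flat top behind, steel hopper 45 high on its right. Dial at left on the panel, start button 145 to its right.
- chute_foot (a point): Point on the bench at the foot of the machine's front face, straight below the middle of the steel chute; axes as the machine's. The chute is an open gutter 60 wide that sticks out 57 from the face; its underside is 63 above the bench at the lip and more behind, its walls reach 100. Nothing stands below or beside it, so the bin can also come in from the side.
- bin_center (a point): Centre of the grey plastic catch bin, 22.5 above the bench: open box 100 long (its x) x 90 wide x 45 high, walls 4, 0.12 to 0.26 kg, loose on the bench at right. x points away from its handle. When home, it lies at x = -50, y = 0 from chute_foot with the same axes (handle away from the machine).
- bin_handle (a point): Middle of the bin's fin handle, where it is gripped, 34 above the bench and 69 behind the bin's centre (bin's -x). The fin is 12 thick (bin's y), 40 long (49 to 89 behind the centre) and stands from 10 to 52 above the bench. Axes as the bin's. The bin slides easily if it is not pressed down on the bench.
- dial_grip (a point): Point on the dial's axis at mid-height of its grip bar, 34 off the panel. z outward along the dial's axis, x along the bar to its white pointer end. Black bar 50 long x 14 thick (y), top 13 above this point, on a skirt 52 across, 23 below it. A flat disc 112 across bears 11 marks 24 degrees apart: the long thick one is zero, then clockwise 1 to 10. Mark 5 is straight up the slope.
- dial (a joint): Dial angle in rad, clockwise seen from in front of the panel: 0 at the zero mark (hard stop) to 4.189 at the tenth mark (stop). A click every 0.4189 rad (24 degrees): it snaps into each and resists leaving it with about 0.08 N m; left between two it drops into the nearer. It starts in one of the clicks 0 to 3.
- start (a joint): Travel of the start button in m: 0 when up, 0.006 when fully down. A spring returns it; about 1.5 N starts it moving and 5 N holds it fully down.
- start_top (a point): Middle of the start button's top face, when up 22 off the panel. z points outward along its axis, square to the panel; the button is pressed along -z. Black round cap 28 across in a steel collar 44 across and 12 high.
- profile: Bystander: offcut of 40 x 40 aluminium profile, 160 long (x), lying on the bench at left. Origin under its middle.
- carton: Bystander: closed carton 120 x 90 x 80 high, on the bench at right. Origin under its middle.
- tin: Bystander: upright tin, 60 across and 70 high, at left. Origin under its middle.
Not all that is in view belongs to the job. Of the things that look like the part that bears bin_center, the smaller one is meant.

How it is judged (in metres and radians):
On the way, in this order (a step that is already met when the one before it is completed fails the run):
1. the bin stands square under the chute against the machine and the dial rests in its sixth click (x of bin_center in the frame of chute_foot between -0.06 and -0.042 m and y of bin_center in the frame of chute_foot between -0.015 and 0.015 m and z of bin_center in the frame of chute_foot between 0.012 and 0.033 m and angle between the x axis of bin_center and the x axis of chute_foot, either way round below 0.15 rad and value of joint dial between 2.393 and 2.633 rad and value of joint start below 0.0015 m and velocity of joint dial between -0.2 and 0.2 rad/s), for 0.3 s.
2. the start button is pressed fully down (value of joint start above 0.0045 m), for 0.02 s.
3. the start button has come back up (value of joint start below 0.0015 m), for 0.1 s.
At the end, for the whole second after the job is handed in: The bin stands flat and square (0.15 rad) with its centre 42 to 60 mm before the machine's front face and within 15 mm of the chute's centre line; the dial is within 0.12 rad of its sixth click (2.513 rad); the start button, once pressed, is up again (under 1.5 mm down) (x of bin_center in the frame of chute_foot between -0.06 and -0.042 m and y of bin_center in the frame of chute_foot between -0.015 and 0.015 m and z of bin_center in the frame of chute_foot between 0.012 and 0.033 m and angle between the x axis of bin_center and the x axis of chute_foot, either way round below 0.15 rad and value of joint dial between 2.393 and 2.633 rad and value of joint start below 0.0015 m); the robot touches nothing.
It fails at once if the start button is pressed before the bin and the dial are right (value of joint start above 0.003 m and not ((x of bin_center in the frame of chute_foot between -0.06 and -0.042 m and y of bin_center in the frame of chute_foot between -0.015 and 0.015 m and z of bin_center in the frame of chute_foot between 0.012 and 0.033 m and angle between the x axis of bin_center and the x axis of chute_foot, either way round below 0.15 rad) and value of joint dial between 2.393 and 2.633 rad)).
It fails at once if the profile is shifted by more than 30 mm or tipped over (distance of profile from where it was at the start of the episode above 0.03 m or angle between profile's own z axis and vertical above 0.5 rad).
It fails at once if the carton is shifted by more than 30 mm or tipped over (distance of carton from where it was at the start of the episode above 0.03 m or angle between carton's own z axis and vertical above 0.5 rad).
It fails at once if the tin is shifted by more than 30 mm or tipped over (distance of tin from where it was at the start of the episode above 0.03 m or angle between tin's own z axis and vertical above 0.5 rad).
It also fails if it takes over 58 s, if anything falls off the work surface, if the arm or the gripper's body presses on something with over 40 N, if the wrist force passes 120 N, or if a joint passes its speed limit or range.

## Working session

There is one attempt and no reset: what is moved stays moved. The work goes in short steps, Python scripts to look and compute and a tool call to move; the robot and the scene stay as the last step left them, time stands still between calls to the robot, and variables do not carry over. Pictures are saved under pics/ and viewed, at most 10 in all, crops included, and the job is handed in when it is done.

Besides the shell and the picture viewer there is one more tool, called after ">>>" as name(argument=value, ...), one argument or row to a line, values as JSON. jog_arm: Moves the arm, as the interface text tells. Its arguments: {"type":"object","properties":{"commands":{"type":"array"},"force":{"type":"number"}},"required":["commands"]}

```bash
mkdir -p pics
cat > h.py <<'E'
import numpy as np, cv2
from plant import ctrl
from scipy.spatial.transform import Rotation as R
def ray(cm,u,v):
    x=(u-cm['cx'])/cm['fx'];y=(v-cm['cy'])/cm['fy']
    xd,yd=x,y
    for _ in range(20):
        s=1+cm['k1']*(x*x+y*y);x,y=xd/s,yd/s
    E=np.array(cm['extrinsics']);d=E[:3,:3]@np.array([x,-y,-1]);return E[:3,3],d/np.linalg.norm(d)
def onz(cm,u,v,z):
    o,d=ray(cm,u,v);return o+d*(z-o[2])/d[2]
def proj(cm,P):
    E=np.array(cm['extrinsics']);p=E[:3,:3].T@(np.array(P)-E[:3,3]);x,y=p[0]/-p[2],-p[1]/-p[2]
    s=1+cm['k1']*(x*x+y*y);return np.array([cm['fx']*x*s+cm['cx'],cm['fy']*y*s+cm['cy']])
def two(c1,p1,c2,p2):
    o,d=ray(c1,*p1);q,e=ray(c2,*p2)
    A=np.stack([d,-e],1);t=np.linalg.lstsq(A,q-o,rcond=None)[0]
    a,b=o+t[0]*d,q+t[1]*e;return (a+b)/2,np.linalg.norm(a-b)
E
python3 - <<'E'
from h import *
for n in("scene","side"):
    im=ctrl.snapshot(n);cv2.imwrite(f"pics/{n}0.png",im[:,:,::-1])
    cm=ctrl.camera_model(n);print(n,{k:np.round(v,3).tolist() for k,v in cm.items()})
s=ctrl.sense();print(s['time'],s['tcp_pos'],s['tcp_rot'])
E
```

```text
scene {'fx': 500.841, 'fy': 500.841, 'cx': 289.857, 'cy': 211.808, 'k1': -0.154, 'extrinsics': [[-0.023, -0.792, 0.61, 1.309], [1.0, -0.014, 0.02, 0.04], [-0.007, 0.611, 0.792, 1.183], [0.0, 0.0, 0.0, 1.0]]}
side {'fx': 442.131, 'fy': 442.131, 'cx': 282.881, 'cy': 213.085, 'k1': -0.096, 'extrinsics': [[-0.992, 0.1, -0.083, 0.377], [-0.129, -0.67, 0.731, 0.906], [0.018, 0.736, 0.677, 0.952], [0.0, 0.0, 0.0, 1.0]]}
0.1 [ 0.18199839 -0.59739722  0.18950661] [-1.79917850e+02  6.46210294e-03  1.69506383e+01]
```

View pics/scene0.png

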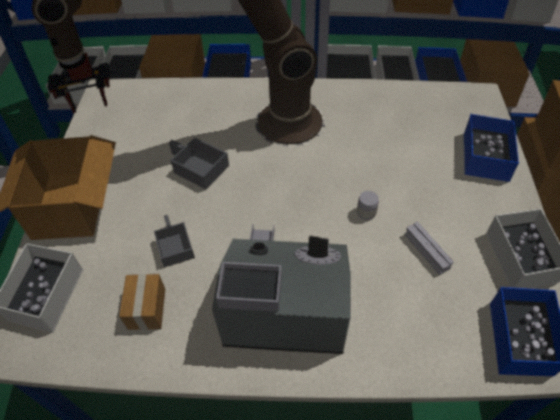

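View pics/side0.png

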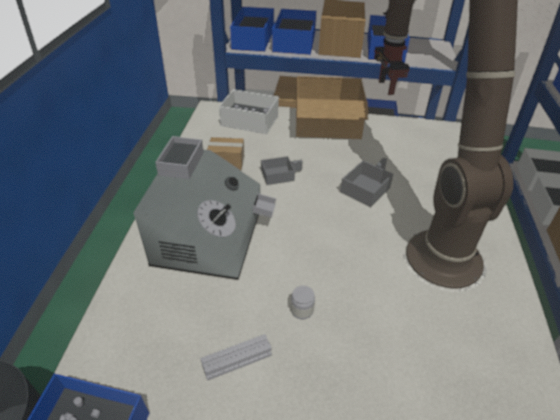

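Bin candidates are the dark box at scene (200,162) / side (367,182) and the dark box at scene (174,243) / side (278,170). The white and blue bins hold parts, so they're out. Next I compare the two sizes in close crops.

Run:
```python
import cv2
a=cv2.imread('pics/scene0.png')[130:275,140:240];b=cv2.imread('pics/side0.png')[130:275,180:300]
a=cv2.resize(a,None,fx=4,fy=4,interpolation=cv2.INTER_CUBIC);b=cv2.resize(b[:, :100],None,fx=4,fy=4,interpolation=cv2.INTER_CUBIC)
cv2.imwrite('pics/c1.png',cv2.convertScaleAbs(cv2.hconcat([a,b]),alpha=1.5,beta=0))
from h import *
cm=ctrl.camera_model('scene');im=cv2.imread('pics/scene0.png')
hsv=cv2.cvtColor(im,cv2.COLOR_BGR2HSV);m=(hsv[:,:,2]<125).astype('uint8')*255
n,l,st,c=cv2.connectedComponentsWithStats(m)
for i in range(1,n):
    x,y,w,h,A=st[i]
    if 400<A<6000 and 140<c[i][0]<240 and 130<c[i][1]<270: print(st[i],c[i])
```

```text
[ 150  215   45   55 1539] [171.1280052  245.01299545]
```

View pics/c1.png

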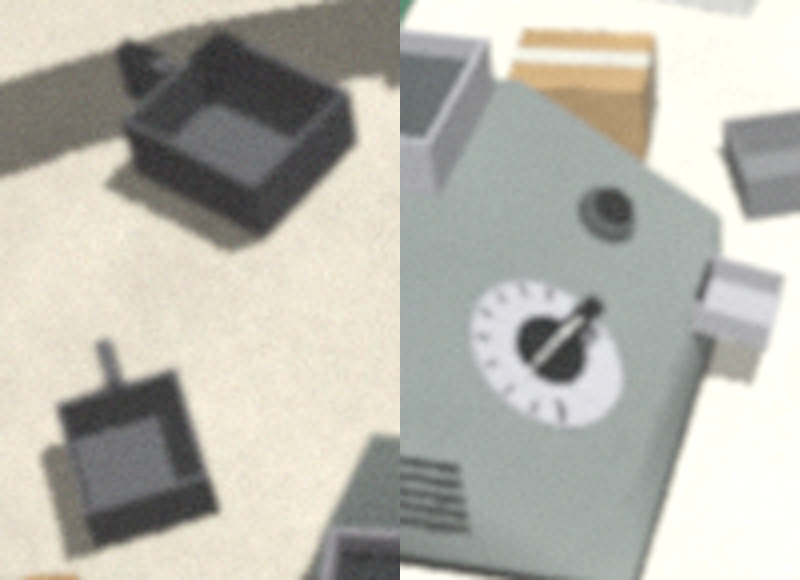

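The small bin is at scene (174,243): a clearly smaller dark box, with its fin at about (165,218). In side, the disc centre is at about (216,218), the button at (231,183), and the thick zero mark at (220,232). The white pointer points to the lower left, around mark 2. Next I compute sizes and poses.

Run:
```python
from h import *
np.set_printoptions(precision=4,suppress=True)
c=ctrl.camera_model('scene');s=ctrl.camera_model('side')
P=[onz(c,140+u/4,130+v/4,.045) for u,v in [(60,405),(180,372),(205,473),(90,512)]]
print(np.array(P)); print([np.linalg.norm(P[i]-P[(i+1)%4]) for i in range(4)],np.mean(P,0))
Q=[onz(c,140+u/4,130+v/4,.045) for u,v in [(128,125),(220,35),(350,100),(262,180)]]
print('big',[np.linalg.norm(Q[i]-Q[(i+1)%4]) for i in range(4)],np.mean(Q,0))
print('fin',onz(c,140+100/4,130+342/4,.052),onz(c,140+117/4,130+382/4,.052))
print('machine back', onz(c,347,348,0),onz(c,223,345,0),'left front/back',onz(s,238,276,0),onz(s,147,264,0))
print('carton',onz(c,145,290,.08),'tin',onz(c,368,198,.07))
```

```text
[[ 0.5084 -0.3674  0.045 ]
 [ 0.4778 -0.2855  0.045 ]
 [ 0.5632 -0.2553  0.045 ]
 [ 0.5967 -0.33    0.045 ]]
[np.float64(0.08739316242587276), np.float64(0.09050195798489305), np.float64(0.08193701372867045), np.float64(0.09586000295650446)] [ 0.5365 -0.3095  0.045 ]
big [np.float64(0.11744535898779994), np.float64(0.13603013157418886), np.float64(0.10406189290468884), np.float64(0.12797599494299794)] [ 0.2194 -0.2776  0.045 ]
fin [ 0.4575 -0.3459  0.052 ] [ 0.4926 -0.3274  0.052 ]
machine back [0.8235 0.1631 0.    ] [ 0.8221 -0.147   0.    ] left front/back [ 0.5822  0.1498 -0.    ] [0.8461 0.1458 0.    ]
carton [ 0.7152 -0.3474  0.08  ] tin [0.3975 0.2359 0.07  ]
```

Run:
```python
from h import *
np.set_printoptions(precision=3,suppress=True)
w=ctrl.camera_model('wrist');st=ctrl.sense();T=np.eye(4);T[:3,:3]=R.from_euler('xyz',st['tcp_rot'],degrees=True).as_matrix();T[:3,3]=st['tcp_pos']
print(w['fx'],w['k1'],np.linalg.inv(T)@np.array(w['extrinsics']))
```

```text
351.09770581118397 -0.026504875073439505 [[ 0.001  0.962  0.274  0.075]
 [ 1.    -0.001  0.     0.   ]
 [ 0.001  0.274 -0.962 -0.193]
 [ 0.     0.     0.     1.   ]]
```

>>> jog_arm(
  commands=[
    [20, 0, -20, 0, 0, 0, 80],
    [40, -20, -30, 0, 0, 0, 80],
    [45, -22, 0, 0, 0, 0, 80],
    [45, -22, 0, 0, 0, 0, 80],
    [45, -22, 0, 0, 0, 0, 80],
    [45, -22, 0, 0, 0, 0, 80],
    [45, -22, 0, 0, 0, 0, 80],
    [30, -20, 0, 0, 0, 0, 80],
    [10, -10, 0, 0, 0, 0, 80],
    [0, 0, 0, 0, 0, 0, 80],
  ],
)

```text
time: 1.1
tcp_pos: [0.4447, -0.3505, 0.2378]
tcp_rot: [-179.9, 0.0, 17.2]
force: [0.3, -1.1, -0.1]
grip_width: 0.913
grip_force: 0.0
```

Run:
```python
from h import *
import json
cm=ctrl.camera_model('wrist');im=ctrl.snapshot('wrist')[:,:,::-1]
json.dump({k:np.array(v).tolist() for k,v in cm.items()},open('w1.json','w'))
cv2.imwrite('pics/w1.png',im)
```

```text
(no output)
```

View pics/w1.png

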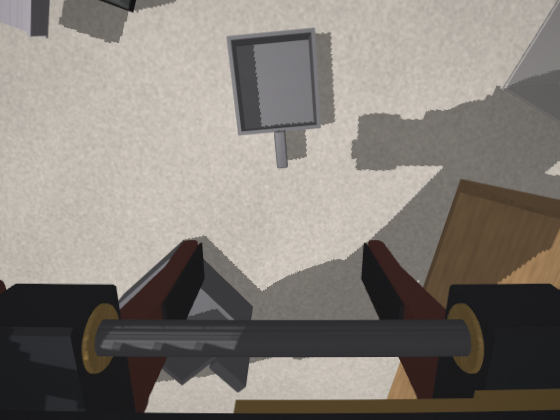

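The wrist view shows the small bin with rim corners at (228,37), (315,29), (320,126) and (240,134), and the fin top from (280,131) to (282,167).

Run:
```python
from h import *
import json
np.set_printoptions(precision=4,suppress=True)
c=json.load(open('w1.json'))
P=np.array([onz(c,u,v,.045) for u,v in [(228,37),(315,29),(320,126),(240,134)]])
print(P,[np.linalg.norm(P[i]-P[(i+1)%4]) for i in range(4)],P.mean(0))
d=(P[0]+P[1]-P[2]-P[3]);yaw=np.arctan2(d[1],d[0])
e=P[0]+P[3]-P[1]-P[2];print('yaw',np.degrees(yaw),np.degrees(np.arctan2(-e[0],e[1])))
print('fin',onz(c,280,131,.052),onz(c,282,167,.052))
h=P.mean(0)-.069*np.array([np.cos(yaw),np.sin(yaw),0]);print('handle',h)
st=ctrl.sense();t=np.radians(st['tcp_rot'][2]);D=h-st['tcp_pos'];print('tool',D[0]*np.cos(t)+D[1]*np.sin(t),D[0]*np.sin(t)-D[1]*np.cos(t), st['tcp_pos'])
s=ctrl.camera_model('scene')
print('chute lip z.1',[onz(s,u,v,.1) for u,v in [(251,226),(274,228)]])
```

```text
[[ 0.5645 -0.2555  0.045 ]
 [ 0.5975 -0.3372  0.045 ]
 [ 0.5084 -0.3728  0.045 ]
 [ 0.4748 -0.2929  0.045 ]] [np.float64(0.0881001046381394), np.float64(0.09595767853147145), np.float64(0.08667798779397017), np.float64(0.09720377289398577)] [ 0.5363 -0.3146  0.045 ]
yaw 22.212758624392176 22.421570597103603
fin [ 0.4911 -0.3332  0.052 ] [ 0.455  -0.3466  0.052 ]
handle [ 0.4724 -0.3407  0.045 ]
tool 0.031367177053218266 -0.0030456382167358097 [ 0.4433 -0.3527  0.2379]
chute lip z.1 [array([ 0.5245, -0.0896,  0.1   ]), array([ 0.53  , -0.0277,  0.1   ])]
```

>>> jog_arm(
  commands=[
    [0, 0, -5, 0, 0, 0.128, 80],
    [0, -20, -5, 0, 0, 0.128, 80],
    [0, -30, 0, 0, 0, 0.128, 80],
    [5, -45, 0, 0, 0, 0, 80],
    [10, -45, 0, 0, 0, 0, 80],
    [10, -45, 0, 0, 0, 0, 80],
    [10, -45, 0, 0, 0, 0, 80],
    [10, -45, 0, 0, 0, 0, 80],
    [10, -45, 0, 0, 0.122, 0, 80],
    [10, -35, 0, 0, 0.122, 0, 80],
    [0, 0, 0, 0, 0.122, 0, 80],
    [0, 0, 0, 0, 0.122, 0, 80],
    [0, 0, 0, 0, 0.122, 0, 80],
    [0, 0, 0, 0, 0, 0, 80],
  ],
)

```text
time: 2.55
tcp_pos: [0.5259, -0.0082, 0.246]
tcp_rot: [179.8, -34.8, -5.1]
force: [-0.7, 0.0, -0.0]
grip_width: 0.909
grip_force: 0.0
```

Run:
```python
from h import *
import json
cm=ctrl.camera_model('wrist');im=ctrl.snapshot('wrist')[:,:,::-1]
json.dump({k:np.array(v).tolist() for k,v in cm.items()},open('w2.json','w'))
cv2.imwrite('pics/w2.png',cv2.resize(im,None,fx=1.42,fy=1.42,interpolation=cv2.INTER_CUBIC))
```

```text
(no output)
```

View pics/w2.png

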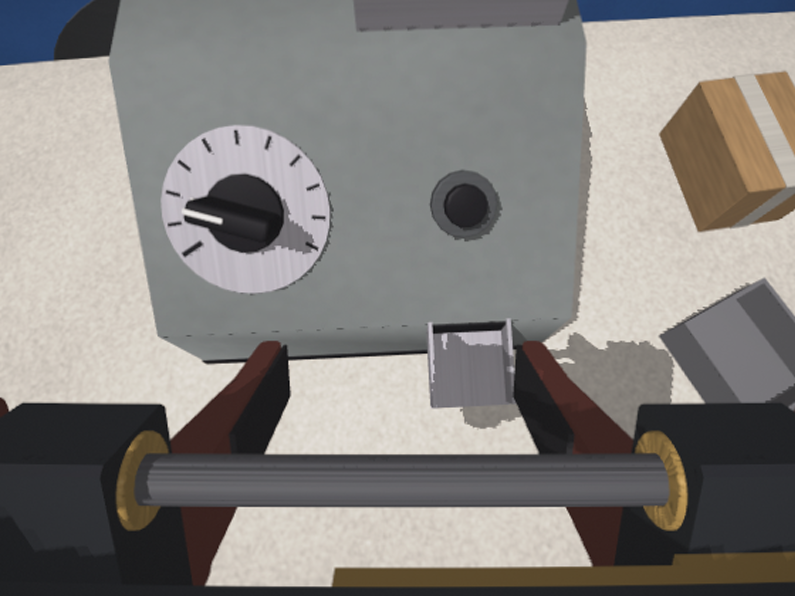

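The wrist view of the machine (1.42x scale) shows the disc centre at (246,209), zero at (192,249), the pointer tip at (184,213) and the button at (465,205). The panel fold runs (158,337)-(576,318), the front foot (205,362)-(425,352), and the chute lip (431,408)-(512,403).

```bash
cat > geo.py <<'E'
from h import *
import json
np.set_printoptions(precision=4,suppress=True)
c=json.load(open('w2.json'));k=1.42
g=lambda u,v,z:onz(c,u/k,v/k,z)
A,B=g(158,337,.1),g(576,318,.1);F,G=g(205,362,0),g(425,352,0)
def ang(a,b):d=a-b;return np.degrees(np.arctan2(-d[0],d[1]))
yaw=ang(A,B)
print('fold',A,B,np.linalg.norm(A-B),yaw);print('foot',F,G,ang(F,G))
t=np.radians(yaw);X=np.array([np.cos(t),np.sin(t),0]);Y=np.array([-np.sin(t),np.cos(t),0]);Z=np.array([0,0,1.])
s35,c35=np.sin(np.radians(35)),np.cos(np.radians(35));N=-s35*X+c35*Z;U=c35*X+s35*Z
mid=(A+B)/2;O=mid+.1*X-.1*Z
def pan(u,v,h):
    o,d=ray(c,u/k,v/k);P=o+d*(((mid-o)@N+h)/(d@N));return P
def loc(P):return np.array([(P-mid)@U,(P-mid)@Y,(P-mid)@N])
D=pan(246,209,0)
a0=lambda P:np.degrees(np.arctan2(-(P-D)@Y,(P-D)@U)) # cw from upslope
if __name__=='__main__':
    print('machine O',O,'yaw',yaw)
    print('disc',D,loc(D),'button top',loc(pan(465,205,.022)),pan(465,205,.022),'collar',loc(pan(466,205,.012)))
    for e in[(162,209),(329,209),(246,125),(246,294)]:print(loc(pan(*e,0))-loc(D))
    for m in[(192,249),(175,224),(173,193),(184,166),(208,145),(237,137),(319,217),(312,247)]:print('mark',a0(pan(*m,0))+120)
    for h in(.047,.036): print('pointer',a0(pan(184,213,h))+120, loc(pan(184,213,h))-loc(D),loc(pan(222,220,h))-loc(D))
    L=[g(431,408,.063),g(512,403,.063)];print('lip',L,np.linalg.norm(L[0]-L[1]));W=[g(430,322,.1),g(510,319,.1)];print('chute wall at face',[((p-mid)@X,(p-mid)@Y) for p in W],[((p-mid)@X,(p-mid)@Y) for p in L])
E
python3 geo.py
```

```text
fold [0.5768 0.162  0.1   ] [ 0.5639 -0.1394  0.1   ] 0.3016570957114111 -2.4584929556728365
foot [0.5784 0.1652 0.    ] [ 0.5698 -0.0346  0.    ] -2.462447099062471
machine O [ 0.6703  0.007  -0.    ] yaw -2.4584929556728365
disc [0.6456 0.0849 0.1505] [ 0.088   0.0767 -0.    ] button top [ 0.087  -0.0667  0.022 ] [ 0.6261 -0.0578  0.1679] collar [ 0.0858 -0.0689  0.012 ]
[0.0025 0.0559 0.    ]
[-0.0024 -0.0553 -0.    ]
[ 0.0533 -0.0064 -0.    ]
[-0.0589  0.0072  0.    ]
mark -2.4056171248425073
mark 20.84238312726299
mark 45.08602939350165
mark 68.67762949427865
mark 95.07865101001924
mark 119.6675780848061
mark 218.78197489335773
mark 243.53511377186524
pointer 40.4765540669555 [0.0042 0.0226 0.047 ] [-0.0008  0.0013  0.047 ]
pointer 36.35109072294415 [0.003  0.0271 0.036 ] [-0.0022  0.005   0.036 ]
lip [array([ 0.5135, -0.0301,  0.063 ]), array([ 0.5116, -0.0917,  0.063 ])] 0.0616677794939888
chute wall at face [(np.float64(0.00207030322006048), np.float64(-0.044696424268067636)), (np.float64(0.0015573263264268237), np.float64(-0.1027049408591073))] [(np.float64(-0.05501040390004925), np.float64(-0.043803388244981416)), (np.float64(-0.05432663970044514), np.float64(-0.10546737687885561))]
```

The dial stands at click 2 (about 47°), so it needs +96° clockwise. The disc-to-button distance checks at 144 mm, the fold at 302 mm and the lip at 62 mm. I set the dial first.

```bash
cat > rel.py <<'E'
from geo import *
dial=mid+.0855*U+.0768*Y; but=mid+.0865*U-.068*Y
foot=mid-.1*Z-.0744*Y   # chute_foot
def rel(P,zdir,psi):
    """psi: tool x, cw from U about -N (for zdir=-N)"""
    s=ctrl.sense();T=R.from_euler('xyz',s['tcp_rot'],degrees=True)
    xd=U*np.cos(psi)-Y*np.sin(psi) if zdir is not None else X
    z=-N if zdir is not None else -Z
    M=R.from_matrix(np.stack([xd,np.cross(z,xd),z],1))
    print('shift mm (current axes)',T.inv().apply(P-s['tcp_pos'])*1e3,'shift in goal axes',M.inv().apply(P-s['tcp_pos'])*1e3,'rotvec',(T.inv()*M).as_rotvec())
    print('joints',np.array(s['joints']),'t',s['time'])
E
python3 - <<'E'
from rel import *
print(dial,but,foot)
rel(dial+.017*N,1,0)
rel(dial+.09*N,1,np.radians(-72))
E
```

```text
fold [0.5768 0.162  0.1   ] [ 0.5639 -0.1394  0.1   ] 0.3016570957114111 -2.4584929556728365
foot [0.5784 0.1652 0.    ] [ 0.5698 -0.0346  0.    ] -2.462447099062471
[0.6436 0.085  0.149 ] [ 0.6382 -0.0597  0.1496] [ 0.5672 -0.063  -0.    ]
shift mm (current axes) [  30.7162 -102.8291  124.7767] shift in goal axes [ 34.1952 -97.7625 127.9051] rotvec [ 0.0302  0.0032 -0.0387]
joints [  15.4993   -7.5527  -23.9485  129.6738   13.0566   23.9371 -114.7794] t 2.6
shift mm (current axes) [  30.5263 -100.6242   51.8103] shift in goal axes [103.5445   2.3113  54.9051] rotvec [ 0.0242  0.0218 -1.2952]
joints [  15.4993   -7.5527  -23.9485  129.6738   13.0566   23.9371 -114.7794] t 2.6
```

>>> jog_arm(
  commands=[
    [10, -25, 15, 0.03, 0, -0.04, 60],
    [10, -30, 15, 0, 0, 0, 40],
    [10, -35, 15, 0, 0, 0, 40],
    [0, 0, 0, 0, 0, 0.1, 40],
    [0, 0, 0, 0, 0, 0, 40],
  ],
)

```text
time: 3.1
tcp_pos: [0.5863, 0.0789, 0.2304]
tcp_rot: [-175.9, -34.6, -9.4]
force: [-0.2, -0.2, 0.6]
grip_width: 0.496
grip_force: 0.0
```

```bash
python3 - <<'E' | tail -3
from rel import *
rel(dial+.017*N,1,np.radians(108))
E
```

```text
foot [0.5784 0.1652 0.    ] [ 0.5698 -0.0346  0.    ] -2.462447099062471
shift mm (current axes) [-0.605  -8.3978 82.2979] shift in goal axes [-8.2113  2.6544 82.2761] rotvec [0.001  0.0042 1.7847]
joints [  12.736     2.5111  -33.9893  123.7964   34.9965   25.5294 -147.0386] t 3.1
```

>>> jog_arm(
  commands=[
    [0, -4, 0, 0, 0, -0.14, 40],
    [0, -4, 0, 0, 0, -0.14, 40],
    [0, 0, 0, 0, 0, -0.14, 40],
    [0, 0, 0, 0, 0, -0.14, 40],
    [0, 0, 0, 0, 0, 0, 40],
  ],
)

```text
time: 3.6
tcp_pos: [0.5859, 0.0856, 0.2309]
tcp_rot: [162.7, -30.8, 29.0]
force: [-0.2, -0.5, 0.4]
grip_width: 0.459
grip_force: 0.0
```

```bash
python3 - <<'E' | tail -2
from rel import *
rel(dial+.017*N,1,np.radians(-72))
E
```

```text
shift mm (current axes) [ 1.1699 -1.3907 83.1774] shift in goal axes [ 1.878  -0.281  83.1756] rotvec [-0.0019 -0.0001 -0.7919]
joints [  13.5227    2.7558  -35.9532  123.5867   36.5026   26.1917 -116.8515] t 3.6
```

>>> jog_arm(
  commands=[
    [0, 0, 0, 0, 0, -0.147, 40],
    [0, 0, 0, 0, 0, -0.147, 40],
    [0, 0, 0, 0, 0, -0.147, 40],
    [0, 0, 0, 0, 0, -0.147, 40],
    [0, 0, 0, 0, 0, -0.147, 40],
    [0, 0, 0, 0, 0, -0.147, 40],
    [0, 0, 0, 0, 0, -0.147, 40],
    [0, 0, 0, 0, 0, -0.147, 40],
    [0, 0, 0, 0, 0, -0.147, 40],
    [0, 0, 0, 0, 0, -0.147, 40],
    [0, 0, 0, 0, 0, -0.147, 40],
    [0, 0, 0, 0, 0, -0.147, 40],
    [0, 0, 0, 0, 0, -0.147, 40],
    [0, 0, 0, 0, 0, -0.147, 40],
    [0, 0, 0, 0, 0, -0.147, 40],
    [0, 0, 0, 0, 0, -0.147, 40],
    [0, 0, 0, 0, 0, -0.147, 40],
    [0, 0, 0, 0, 0, -0.147, 40],
    [0, 0, 0, 0, 0, -0.147, 40],
    [0, 0, 0, 0, 0, -0.147, 40],
  ],
)

```text
time: 5.6
tcp_pos: [0.5856, 0.0861, 0.2307]
tcp_rot: [-169.8, 33.6, -164.3]
force: [0.6, 0.8, 0.2]
grip_width: 0.455
grip_force: 0.0
```

>>> jog_arm(
  commands=[
    [0, 0, 0, 0, 0, -0.147, 40],
    [0, 0, 0, 0, 0, -0.147, 40],
    [0, 0, 0, 0, 0, -0.147, 40],
    [0, 0, 0, 0, 0, -0.147, 40],
    [0, 0, 0, 0, 0, -0.147, 40],
    [0, 0, 0, 0, 0, -0.147, 40],
    [0, 0, 0, 0, 0, -0.111, 40],
    [0, 0, 0, 0, 0, 0, 40],
  ],
)

```text
time: 6.4
tcp_pos: [0.5855, 0.0863, 0.2307]
tcp_rot: [-146.5, 10.4, -107.5]
force: [0.6, 0.4, 0.2]
grip_width: 0.456
grip_force: 0.0
```

```bash
python3 - <<'E' | tail -2
from rel import *
rel(dial+.017*N,1,np.radians(108))
E
```

```text
shift mm (current axes) [-1.2769 -0.5371 83.1918] shift in goal axes [-1.4027 -0.3826 83.1906] rotvec [ 0.0019  0.0015 -0.0048]
joints [ 28.5964   4.3487 -51.5993 122.9758  39.7461  27.1538 105.8809] t 6.4
```

>>> jog_arm(
  commands=[
    [-1, 0, 25, 0, 0, 0, 40],
    [0, 0, 25, 0, 0, 0, 40],
    [0, 0, 15, 0, 0, 0, 40],
    [0, 0, 10, 0, 0, 0, 40],
    [0, 0, 8, 0, 0, 0, 40],
    [0, 0, 0, 0, 0, 0, 40],
    [0, 0, 0, 0, 0, 0, 5],
    [0, 0, 0, 0, 0, 0, 5],
    [0, 0, 0, 0, 0, 0, 5],
    [0, 0, 0, 0, 0, 0, 5],
    [0, 0, 0, 0, 0, 0, 5],
  ],
  force=35,
)

```text
time: 7.5
tcp_pos: [0.6327, 0.0869, 0.1626]
tcp_rot: [-146.5, 10.4, -107.4]
force: [-1.1, 0.1, 0.1]
grip_width: 0.064
grip_force: 0.0
```

Run:
```python
from h import *
a=ctrl.snapshot('wrist')[:,:,::-1];b=ctrl.snapshot('side')[:,:,::-1]
b=cv2.resize(b[150:290,170:300],(390,420),interpolation=cv2.INTER_CUBIC)
cv2.imwrite('pics/w3.png',cv2.hconcat([a[:,80:480],b]))
print(ctrl.sense()['grip_width'],ctrl.sense()['grip_force'])
```

```text
0.05819997429394452 0.0
```

View pics/w3.png

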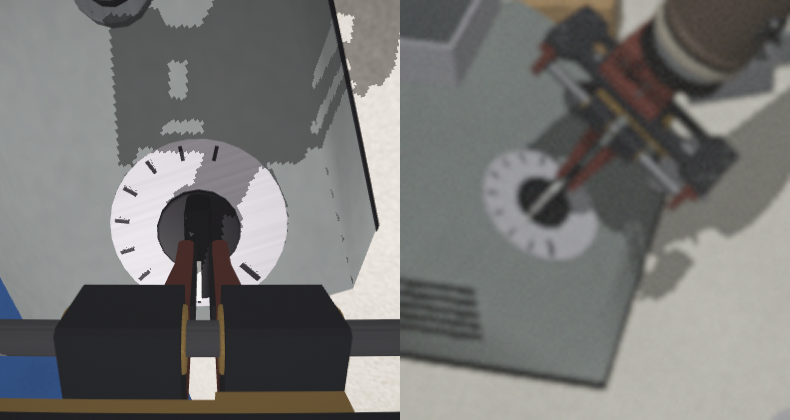

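```bash
python3 - <<'E' | tail -8
from rel import *
w=ctrl.camera_model('wrist');s=ctrl.camera_model('side')
p=np.array(ctrl.sense()['tcp_pos'])
print('tcp n,u,y',(p-dial)@N,(p-dial)@U,(p-dial)@Y)
for n,P in [('h0',dial),('h47',dial+.047*N),('tcp',p),('grasp',p+.019*N),('ptr47',dial+.047*N+.025*(U*np.cos(np.radians(72))+Y*np.sin(np.radians(72)))),('but',but+.022*N)]:
    a,b=proj(w,P),proj(s,P);print(n,a-[80,0],[400+(b[0]-170)*3,(b[1]-150)*3])
E
```

```text
foot [0.5784 0.1652 0.    ] [ 0.5698 -0.0346  0.    ] -2.462447099062471
tcp n,u,y 0.017353220060432863 -0.0013475099782755998 0.001414408275036019
h0 [198.3683 227.0757] [np.float64(541.6385023251144), np.float64(205.1992650767677)]
h47 [197.5905 258.3108] [np.float64(568.2184521660771), np.float64(176.64830772363652)]
tcp [201.051  238.4891] [np.float64(552.1377869866219), np.float64(196.7264235214946)]
grasp [201.0136 251.5177] [np.float64(562.9369559777135), np.float64(185.15664424434107)]
ptr47 [197.8732 301.8183] [np.float64(553.1636342282744), np.float64(190.34290320616006)]
but [ 99.8086 -31.6905] [np.float64(594.5599959429321), np.float64(89.79162260127359)]
```

>>> jog_arm(
  commands=[
    [0, 0, 0, 0, 0, 0, 0],
    [0, 0, 0, 0, 0, 0, 0],
    [0, 0, 0, 0, 0, 0, 0],
  ],
  force=35,
)

```text
time: 7.9
tcp_pos: [0.6326, 0.087, 0.1623]
tcp_rot: [-146.5, 10.4, -107.4]
force: [0.5, -0.4, 0.3]
grip_width: 0.003
grip_force: 0.0
```

Run:
```python
from h import *
a=ctrl.snapshot('wrist')[:,:,::-1];b=ctrl.snapshot('side')[:,:,::-1]
a=cv2.resize(a[130:310,200:350],(450,540),interpolation=cv2.INTER_CUBIC)
b=cv2.resize(b[180:240,190:228],(342,540),interpolation=cv2.INTER_CUBIC)
cv2.imwrite('pics/w4.png',cv2.convertScaleAbs(cv2.hconcat([a,b]),alpha=1.8))
s=ctrl.sense();print(s['force'],s['moment'],s['grip_width'],s['grip_force'])
```

```text
[-0.56724485  0.2237507  -0.50264574] [ 0.11128446  0.42842308 -0.0176482 ] 0.0035112083409167237 0.0
```

View pics/w4.png

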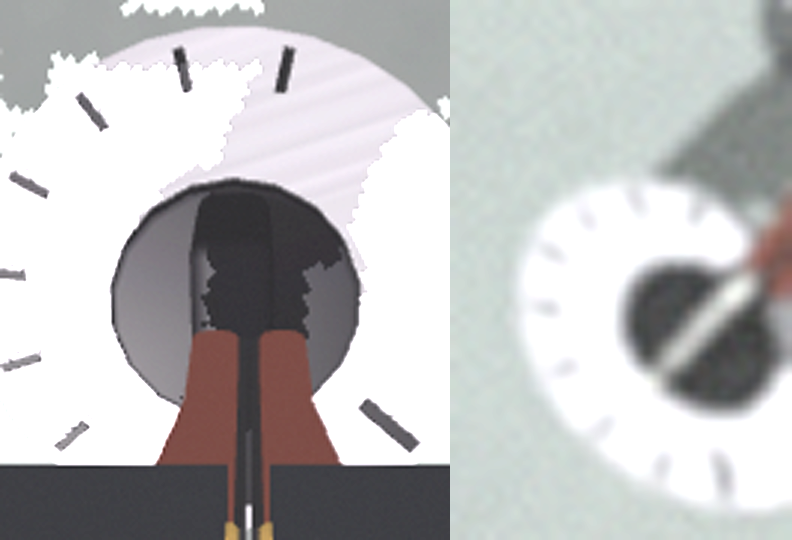

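The shut fingers ended above the bar. Both the wrist and side views put the real fingertips about 25–30 mm short of the reported TCP: tip at wrist v≈240 where 221 is expected, and at side (224,210) where (221,216) is expected. So I back off, open, and go deeper in small steps, watching the force.

>>> jog_arm(
  commands=[
    [0, 0, -15, 0, 0, 0, 10],
    [0, 0, 0, 0, 0, 0, 40],
    [0, 0, 0, 0, 0, 0, 40],
    [0, 0, 0, 0, 0, 0, 40],
    [0, 0, 0, 0, 0, 0, 40],
    [0, 0, 12, 0, 0, 0, 40],
    [0, 0, 8, 0, 0, 0, 40],
    [0, 0, 3, 0, 0, 0, 40],
    [0, 0, 2, 0, 0, 0, 40],
    [0, 0, 0, 0, 0, 0, 40],
  ],
)

```text
time: 9.0
tcp_pos: [0.6383, 0.0869, 0.1539]
tcp_rot: [-146.5, 10.4, -107.4]
force: [-0.6, -0.1, -0.4]
grip_width: 0.458
grip_force: 0.0
```

>>> jog_arm(
  commands=[
    [0, 0, 3, 0, 0, 0, 40],
    [0, 0, 3, 0, 0, 0, 40],
    [0, 0, 0, 0, 0, 0, 40],
  ],
)

```text
time: 9.3
tcp_pos: [0.6418, 0.0865, 0.149]
tcp_rot: [-146.5, 10.4, -107.4]
force: [-0.9, 0.0, 0.2]
grip_width: 0.453
grip_force: 0.0
```

>>> jog_arm(
  commands=[
    [0, 0, 3, 0, 0, 0, 40],
    [0, 0, 3, 0, 0, 0, 40],
    [0, 0, 0, 0, 0, 0, 5],
    [0, 0, 0, 0, 0, 0, 5],
    [0, 0, 0, 0, 0, 0, 5],
    [0, 0, 0, 0, 0, 0, 5],
    [0, 0, 0, 0, 0, 0, 5],
  ],
  force=30,
)

```text
time: 10.0
tcp_pos: [0.6472, 0.0856, 0.1458]
tcp_rot: [-146.3, 10.5, -107.4]
force: [8.5, -1.8, -0.4]
grip_width: 0.154
grip_force: 30.0
```

>>> jog_arm(
  commands=[
    [0, -2, 0, 0, 0, 0, 5],
    [0, 0, 0, 0, 0, 0.105, 5],
    [0, 0, 0, 0, 0, 0.105, 5],
    [0, 0, 0, 0, 0, 0.105, 5],
    [0, 0, 0, 0, 0, 0.105, 5],
    [0, 0, 0, 0, 0, 0.105, 5],
    [0, 0, 0, 0, 0, 0.105, 5],
    [0, 0, 0, 0, 0, 0.105, 5],
    [0, 0, 0, 0, 0, 0.105, 5],
    [0, 0, 0, 0, 0, 0.105, 5],
    [0, 0, 0, 0, 0, 0.105, 5],
    [0, 0, 0, 0, 0, 0.105, 5],
    [0, 0, 0, 0, 0, 0.105, 5],
    [0, 0, 0, 0, 0, 0.105, 5],
    [0, 0, 0, 0, 0, 0.105, 5],
    [0, 0, 0, 0, 0, 0.105, 5],
    [0, 0, 0, 0, 0, 0.105, 5],
    [0, 0, 0, 0, 0, 0, 5],
    [0, 0, 0, 0, 0, 0, 5],
  ],
)

```text
time: 11.9
tcp_pos: [0.6475, 0.0851, 0.146]
tcp_rot: [163.9, 31.5, 148.8]
force: [4.8, -2.4, 0.2]
grip_width: 0.155
grip_force: 30.0
```

```bash
python3 - <<'E' | tail -4
from rel import *
s=ctrl.sense();M=R.from_euler('xyz',s['tcp_rot'],degrees=True).as_matrix();x=M[:,0];print('psi',np.degrees(np.arctan2(-x@Y,x@U)),'z.N',M[:,2]@N,s['moment'],s['force'])
rel(dial+.09*N,1,np.radians(-156))
E
```

```text
foot [0.5784 0.1652 0.    ] [ 0.5698 -0.0346  0.    ] -2.462447099062471
psi -155.77869537545146 z.N -0.999996501163855 [-0.4232 -0.6852 -0.2563] [ 4.7662 -2.432   0.1867]
shift mm (current axes) [  1.3817  -0.572  -94.6927] shift in goal axes [  1.2648  -0.787  -94.6928] rotvec [ 0.0023 -0.0013 -0.0039]
joints [  8.0494  16.5838 -31.1161 122.4578  66.9521  22.5773 -15.0408] t 11.9
```

>>> jog_arm(
  commands=[
    [0, 0, 0, 0, 0, 0, 40],
    [0, 0, 0, 0, 0, 0, 40],
    [0, 0, 0, 0, 0, 0, 40],
    [0, 0, -20, 0, 0, 0, 40],
    [0, 0, -40, 0, 0, 0, 60],
    [0, 0, -40, 0, 0, 0, 80],
    [0, 0, -20, 0, 0, 0, 80],
    [0, 0, 0, 0, 0, 0, 80],
  ],
)

```text
time: 12.7
tcp_pos: [0.5781, 0.0889, 0.2467]
tcp_rot: [163.7, 31.6, 148.7]
force: [0.8, 0.3, -0.0]
grip_width: 0.775
grip_force: 0.0
```

```bash
python3 - <<'E' | tail -9
from rel import *
w=ctrl.camera_model('wrist');a=ctrl.snapshot('wrist')[:,:,::-1]
cv2.imwrite('pics/w5.png',a)
for n,P in[('h0',dial),('h47',dial+.047*N),('m6',dial+.048*(U*np.cos(np.radians(24))-Y*np.sin(np.radians(24)))),('ptr',dial+.047*N+.025*(U*np.cos(np.radians(24))-Y*np.sin(np.radians(24))))]:print(n,proj(w,P))
rel(dial,1,np.radians(-156))
E
```

```text
fold [0.5768 0.162  0.1   ] [ 0.5639 -0.1394  0.1   ] 0.3016570957114111 -2.4584929556728365
foot [0.5784 0.1652 0.    ] [ 0.5698 -0.0346  0.    ] -2.462447099062471
h0 [279.7693 190.364 ]
h47 [279.6691 204.3992]
m6 [280.1238 239.7116]
ptr [279.8903 234.472 ]
shift mm (current axes) [  1.32    -1.3204 116.2156] shift in goal axes [  1.3104  -0.9364 116.2195] rotvec [ 0.0032  0.0001 -0.0061]
joints [ 19.3813   1.0258 -41.6235 123.0676  32.6448  27.278   15.7653] t 12.75
```

View pics/w5.png

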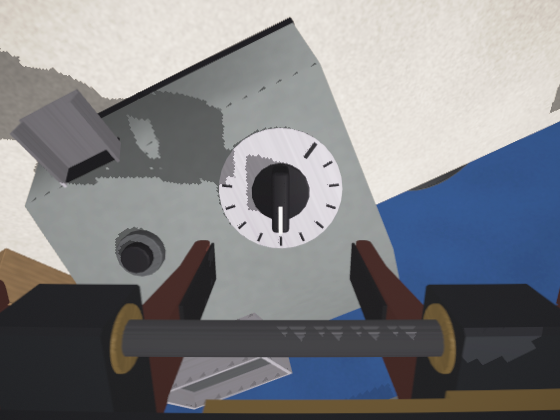

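The pointer sits on the mark at (281,240), the sixth clockwise from the thick zero at (310,150), so the dial is set. Now the bin.

```bash
cat >> rel.py <<'E'
def down(P,yawdeg):
    s=ctrl.sense();T=R.from_euler('xyz',s['tcp_rot'],degrees=True)
    M=R.from_euler('xyz',[180,0,yawdeg],degrees=True)
    print('cur',T.inv().apply(P-s['tcp_pos'])*1e3,'goal axes',M.inv().apply(P-s['tcp_pos'])*1e3,'rotvec',(T.inv()*M).as_rotvec(),'t',s['time'],'j',np.array(s['joints']))
E
python3 - <<'E' | tail -3
from rel import *
down(np.array([.4725,-.340,.12]),202.3)
s=ctrl.sense();T=R.from_euler('xyz',s['tcp_rot'],degrees=True);print('untilt rotvec',T.inv().apply(-np.radians(35)*-Y*-1), 'check', T.as_matrix()[:,2])
E
```

```text
foot [0.5784 0.1652 0.    ] [ 0.5698 -0.0346  0.    ] -2.462447099062471
cur [ -47.6345 -453.1157   50.9462] goal axes [ 260.3774 -355.9778  125.1473] rotvec [ 0.0006  0.6309 -0.8286] t 12.75 j [ 19.3813   1.0258 -41.6235 123.0676  32.6448  27.278   15.7653]
untilt rotvec [-0.2519 -0.5565 -0.0018] check [ 0.5744 -0.0218 -0.8183]
```

>>> jog_arm(
  commands=[
    [0, 0, -5, 0, 0.079, -0.1036, 80],
    [0, 0, 0, 0, 0.079, -0.1036, 80],
    [0, 0, 0, 0, 0.079, -0.1036, 80],
    [0, 0, 0, 0, 0.079, -0.1036, 80],
    [0, 0, 0, 0, 0.079, -0.1036, 80],
    [0, 0, 0, 0, 0.079, -0.1036, 80],
    [0, 0, 0, 0, 0.079, -0.1036, 80],
    [0, 0, 0, 0, 0.079, -0.1036, 80],
    [32, -44, 0, 0, 0, 0, 80],
    [32, -44, 0, 0, 0, 0, 60],
    [32, -44, 0, 0, 0, 0, 60],
    [32, -44, 0, 0, 0, 0, 50],
    [32, -44, 0, 0, 0, 0, 50],
    [32, -44, 20, 0, 0, 0, 50],
    [32, -44, 40, 0, 0, 0, 50],
    [30, -40, 40, 0, 0, 0, 50],
    [0, 0, 0, 0, 0, 0, 50],
    [0, 0, 0, 0, 0, 0, 50],
  ],
)

```text
time: 14.55
tcp_pos: [0.4672, -0.2729, 0.1579]
tcp_rot: [179.9, 1.8, -161.1]
force: [1.5, 0.5, 0.5]
grip_width: 0.57
grip_force: 0.0
```

```bash
python3 - <<'E' | tail -2
from rel import *
down(np.array([.4725,-.340,-.008]),202.3)
E
```

```text
foot [0.5784 0.1652 0.    ] [ 0.5698 -0.0346  0.    ] -2.462447099062471
cur [ 21.8993 -65.5025 165.19  ] goal axes [ 20.5618 -64.0475 165.9308] rotvec [ 0.0011  0.0315 -0.06  ] t 14.55 j [ 54.9815  20.5387 -36.185  104.5598  12.6766  57.9125 122.8838]
```

>>> jog_arm(
  commands=[
    [8, -30, 0, 0, 0.03, -0.06, 50],
    [13, -34, 0, 0, 0, 0, 50],
    [0, 0, 30, 0, 0, 0, 50],
    [0, 0, 30, 0, 0, 0, 50],
    [0, 0, 0, 0, 0, 0, 50],
  ],
)

```text
time: 15.05
tcp_pos: [0.4708, -0.3374, 0.097]
tcp_rot: [179.8, 0.1, -157.5]
force: [-0.7, 0.7, -0.2]
grip_width: 0.57
grip_force: 0.0
```

```bash
python3 - <<'E' | tail -1
from rel import *
down(np.array([.4725,-.340,-.008]),202.3)
E
```

```text
cur [ -0.4343  -3.3434 104.9507] goal axes [ -0.5942  -3.0581 104.9586] rotvec [0.0027 0.0014 0.0044] t 15.05 j [ 55.6222  28.5769 -33.2061 101.9086  18.4295  55.0826 127.4666]
```

>>> jog_arm(
  commands=[
    [0, -3, 30, 0, 0, 0, 50],
    [0, 0, 30, 0, 0, 0, 50],
    [0, 0, 20, 0, 0, 0, 50],
    [0, 0, 10, 0, 0, 0, 50],
    [0, 0, 7, 0, 0, 0, 50],
    [0, 0, 0, 0, 0, 0, 50],
  ],
)

```text
time: 15.65
tcp_pos: [0.4742, -0.3423, 0.0037]
tcp_rot: [-179.8, 0.3, -157.5]
force: [0.9, -0.4, 0.4]
grip_width: 0.57
grip_force: 0.0
```

>>> jog_arm(
  commands=[
    [0, 0, 5, 0, 0, 0, 50],
    [0, 0, 0, 0, 0, 0, 5],
    [0, 0, 0, 0, 0, 0, 5],
    [0, 0, 0, 0, 0, 0, 5],
    [0, 0, 0, 0, 0, 0, 5],
    [0, 0, 0, 0, 0, 0, 5],
    [0, 0, 0, 0, 0, 0, 5],
    [0, 0, 0, 0, 0, 0, 5],
  ],
  force=25,
)

```text
time: 16.45
tcp_pos: [0.4736, -0.3424, -0.0016]
tcp_rot: [-179.9, 0.3, -157.6]
force: [-0.9, 1.1, 2.5]
grip_width: 0.135
grip_force: 24.9
```

>>> jog_arm(
  commands=[
    [0, 0, -1, 0, 0, 0.0545, 5],
    [0, 0, 0, 0, 0, 0.095, 5],
    [0, 0, 0, 0, 0, 0.095, 5],
    [0, 0, 0, 0, 0, 0.095, 5],
    [0, 0, 0, 0, 0, 0.095, 5],
    [5, 14, 0, 0, 0, 0, 5],
    [6, 24, 0, 0, 0, 0, 5],
    [6, 24, 0, 0, 0, 0, 5],
    [6, 24, 0, 0, 0, 0, 5],
    [6, 24, 0, 0, 0, 0, 5],
    [6, 24, 0, 0, 0, 0, 5],
    [6, 24, 0, 0, 0, 0, 5],
    [6, 24, 0, 0, 0, 0, 5],
    [6, 24, 0, 0, 0, 0, 5],
    [3, 24, 0, 0, 0, 0, 5],
    [0, 24, 0, 0, 0, 0, 5],
    [0, 15, 0, 0, 0, 0, 5],
    [0, 0, 0, 0, 0, 0, 5],
  ],
)

```text
time: 18.25
tcp_pos: [0.4285, -0.0686, -0.001]
tcp_rot: [180.0, 0.3, 177.9]
force: [-0.1, 0.1, -1.9]
grip_width: 0.136
grip_force: 24.9
```

```bash
python3 - <<'E' | tail -2
from rel import *
down(foot-.1186*X+.0*Z,177.54)
E
```

```text
foot [0.5784 0.1652 0.    ] [ 0.5698 -0.0346  0.    ] -2.462447099062471
cur [-19.7519  11.3707  -0.8883] goal axes [-19.669   11.5052  -0.989 ] rotvec [0.0006 0.0048 0.0069] t 18.25 j [ 24.4183  24.0597 -25.9705 126.0789  18.9736  33.2214  72.3761]
```

>>> jog_arm(
  commands=[
    [0, 6, 0, 0, 0, 0.007, 5],
    [0, 5.5, 0, 0, 0, 0, 5],
    [-5, 0, 0, 0, 0, 0, 5],
    [-5, 0, 0, 0, 0, 0, 5],
    [-4, 0, 0, 0, 0, 0, 5],
    [-2, 0, 0, 0, 0, 0, 5],
    [0, 0, 0, 0, 0, 0, 5],
    [0, 0, 0, 0, 0, 0, 5],
  ],
)

```text
time: 19.05
tcp_pos: [0.4455, -0.0608, -0.0011]
tcp_rot: [-180.0, 0.3, 177.1]
force: [-0.6, -0.9, -1.5]
grip_width: 0.133
grip_force: 25.0
```

>>> jog_arm(
  commands=[
    [-2, 0, 0, 0, 0, 0, 5],
    [-2, 0, 0, 0, 0, 0, 5],
    [0, 0, 0, 0, 0, 0, 5],
    [0, 0, 0, 0, 0, 0, 5],
  ],
)

```text
time: 19.45
tcp_pos: [0.4491, -0.061, -0.0011]
tcp_rot: [-180.0, 0.2, 177.1]
force: [-2.0, 0.1, -2.5]
grip_width: 0.135
grip_force: 25.0
```

>>> jog_arm(
  commands=[
    [0, 2.5, 0, 0, 0, 0, 5],
    [-1.5, 0, 0, 0, 0, 0, 5],
    [-1.5, 0, 0, 0, 0, 0, 5],
    [0, 0, 0, 0, 0, 0, 5],
    [0, 0, 0, 0, 0, 0, 5],
  ],
)

```text
time: 19.95
tcp_pos: [0.4493, -0.0588, -0.0016]
tcp_rot: [-179.9, -0.1, 177.2]
force: [-10.7, -1.2, 3.0]
grip_width: 0.132
grip_force: 25.0
```

>>> jog_arm(
  commands=[
    [1.5, 0, 1, 0, 0, 0, 5],
    [0, 0, 0, 0, 0, 0, 40],
    [0, 0, 0, 0, 0, 0, 40],
    [0, 0, 0, 0, 0, 0, 40],
    [0, 0, 0, 0, 0, 0, 40],
    [0, 0, -10, 0, 0, 0, 40],
    [0, 0, -30, 0, 0, 0, 40],
    [0, 0, -45, 0, 0, 0, 40],
    [5, 0, -45, 0, 0, 0, 40],
    [10, 0, -45, 0, 0, 0, 0],
    [0, 0, -45, 0, 0, 0, 0],
    [0, 0, -30, 0, 0, 0, 0],
    [0, 0, 0, 0, 0, 0, 0],
  ],
)

```text
time: 21.25
tcp_pos: [0.4374, -0.0575, 0.2529]
tcp_rot: [-179.9, 0.7, 177.1]
force: [0.6, 0.7, -0.3]
grip_width: 0.129
grip_force: 0.0
```

```bash
python3 - <<'E' | tail -9
from rel import *
import json
w=ctrl.camera_model('wrist');a=ctrl.snapshot('wrist')[:,:,::-1];b=ctrl.snapshot('side')[:,:,::-1]
json.dump({k_:np.array(v).tolist() for k_,v in w.items()},open('w6.json','w'))
s=ctrl.camera_model('side')
cv2.imwrite('pics/w6.png',cv2.hconcat([a[:,60:500],cv2.resize(b[150:290,200:320],(360,420),interpolation=cv2.INTER_CUBIC)]))
C=foot-.05*X
for n,P in[('rimBL',C+.045*Z-.05*X+.045*Y),('rimBR',C+.045*Z-.05*X-.045*Y),('fin0',C+.052*Z-.089*X),('fin1',C+.052*Z-.05*X),('frontL',C+.045*Z+.05*X+.045*Y),('frontR',C+.045*Z+.05*X-.045*Y)]:
  q=proj(s,P);print(n,proj(w,P)-[60,0],[440+(q[0]-200)*3,(q[1]-150)*3])
rel(but+.08*N,1,np.pi)
E
```

```text
foot [0.5784 0.1652 0.    ] [ 0.5698 -0.0346  0.    ] -2.462447099062471
rimBL [260.7958 195.561 ] [np.float64(699.2584018653996), np.float64(232.15451717898856)]
rimBR [184.4685 195.9819] [np.float64(713.7705098994054), np.float64(171.6940437685207)]
fin0 [222.4184 163.9856] [np.float64(745.6197292565195), np.float64(201.12799750252435)]
fin1 [222.6192 197.3352] [np.float64(706.8831447816275), np.float64(196.05464601712748)]
frontL [258.751  272.1649] [np.float64(599.0964737528479), np.float64(218.694530208539)]
frontR [187.43   272.5189] [np.float64(618.2510765213722), np.float64(159.39784635184984)]
shift mm (current axes) [-156.765     7.718    34.6152] shift in goal axes [-109.3882    6.5886  117.575 ] rotvec [-0.0029 -0.6042 -0.0066]
joints [ 32.1028   3.937  -32.1379 109.4945   2.3455  66.8059  86.2547] t 21.35
```

View pics/w6.png

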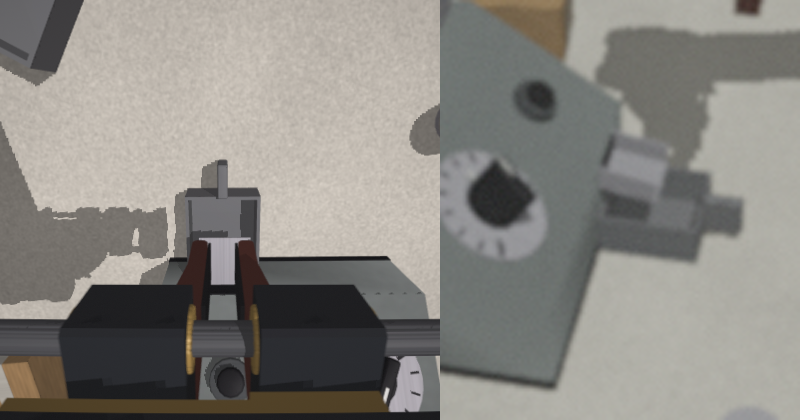

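The bin is under the chute with its fin along the machine axis. In side, the fin end at (742,202) matches the prediction (746,201). In wrist, the rim corners at (260,189) and (185,189) are about 6 px above the prediction, so I check that relative to the machine's foot line in the same picture.

```bash
python3 - <<'E' | tail -6
from rel import *
w=json.load(open('w6.json'))
for y in(.15,.22):
  P=foot+y*Y;print('foot line pred',proj(w,P)-[60,0])
P=np.array([onz(w,60+u,v,.045) for u,v in[(260,189),(185,189)]]);print('rim',[((p-foot)@X,(p-foot)@Y) for p in P],np.linalg.norm(P[0]-P[1]))
p=onz(w,60+222,160,.052);print('fin',(p-foot)@X,(p-foot)@Y)
p=onz(w,60+380,258,0);print('foot obs',(p-foot)@X,(p-foot)@Y)
a=cv2.imread('pics/w6.png',0);print('col380 rows',a[248:270,380].tolist(), 'col 222', a[150:200,222].tolist(),'col 250',a[180:200,250].tolist())
E
```

```text
foot line pred [331.249  256.4646]
foot line pred [381.3316 256.0601]
rim [(np.float64(-0.10796665729358874), np.float64(0.043866470530007626)), (np.float64(-0.10847029362430799), np.float64(-0.04406486614215689))] 0.08793277897637015
fin -0.14352417872929277 -0.00044357363281411166
foot obs 0.0029343422311057825 0.21850220292132433
col380 rows [194, 193, 194, 188, 188, 188, 187, 181, 47, 22, 22, 35, 74, 112, 113, 113, 113, 112, 111, 111, 110, 109] col 222 [189, 187, 189, 193, 196, 199, 196, 189, 186, 141, 83, 69, 69, 70, 68, 97, 110, 115, 116, 115, 116, 115, 116, 116, 115, 115, 115, 115, 115, 115, 115, 115, 115, 115, 116, 115, 115, 116, 115, 115, 115, 115, 115, 115, 114, 113, 114, 113, 97, 111] col 250 [187, 190, 191, 193, 193, 192, 190, 143, 83, 68, 69, 69, 68, 69, 69, 69, 89, 112, 115, 108]
```

In that picture the foot line matches its prediction (256). The rim's top edge, below the visible outer wall, is at row 196 against 195.6 predicted, and the fin is at 165.5 against 164. So the bin is home, centred and square. Now the button.

>>> jog_arm(
  commands=[
    [0, 0, 0, 0, -0.121, 0, 0],
    [0, 0, 0, 0, -0.121, 0, 0],
    [0, 0, 0, 0, -0.121, 0, 0],
    [0, 0, 0, 0, -0.121, 0, 0],
    [0, 0, 0, 0, -0.121, -0.007, 0],
    [-30, 2, 0, 0, 0, 0, 0],
    [-40, 2, 0, 0, 0, 0, 0],
    [-39, 3, 0, 0, 0, 0, 0],
    [0, 0, 30, 0, 0, 0, 0],
    [0, 0, 35, 0, 0, 0, 0],
    [0, 0, 35, 0, 0, 0, 0],
    [0, 0, 10, 0, 0, 0, 0],
    [0, 0, 0, 0, 0, 0, 0],
    [0, 0, 0, 0, 0, 0, 0],
  ],
)

```text
time: 22.75
tcp_pos: [0.5988, -0.0596, 0.2091]
tcp_rot: [-179.9, 34.0, 177.6]
force: [0.8, -0.6, 0.9]
grip_width: 0.007
grip_force: 0.0
```

```bash
python3 - <<'E' | tail -2
from rel import *
rel(but-.006*N,1,np.pi);print(ctrl.sense()['force'],ctrl.sense()['grip_width'])
E
```

```text
joints [ 27.8159   4.7721 -28.6471 124.3183  12.3262  17.8191  76.927 ] t 22.75
[ 0.8212 -0.6001  0.8759] 0.0070946048693440785
```

>>> jog_arm(
  commands=[
    [2, 0, 20, 0, -0.016, 0, 0],
    [0, 0, 25, 0, 0, 0, 0],
    [0, 0, 15, 0, 0, 0, 0],
    [0, 0, 5, 0, 0, 0, 0],
    [0, 0, 3, 0, 0, 0, 0],
    [0, 0, 0, 0, 0, 0, 0],
  ],
)

```text
time: 23.35
tcp_pos: [0.6368, -0.0616, 0.1541]
tcp_rot: [-179.8, 35.1, 177.6]
force: [0.4, -0.5, 0.0]
grip_width: 0.007
grip_force: 0.0
```

>>> jog_arm(
  commands=[
    [0, 0, 2, 0, 0, 0, 0],
    [0, 0, 2, 0, 0, 0, 0],
    [0, 0, 2, 0, 0, 0, 0],
    [0, 0, 2, 0, 0, 0, 0],
    [0, 0, 0, 0, 0, 0, 0],
  ],
)

```text
time: 23.85
tcp_pos: [0.6414, -0.062, 0.1465]
tcp_rot: [-179.9, 35.1, 177.6]
force: [0.4, -0.4, -0.2]
grip_width: 0.005
grip_force: 0.0
```

>>> jog_arm(
  commands=[
    [0, 0, 2, 0, 0, 0, 0],
    [0, 0, 2, 0, 0, 0, 0],
    [0, 0, 2, 0, 0, 0, 0],
    [0, 0, 0, 0, 0, 0, 0],
  ],
)

```text
time: 24.25
tcp_pos: [0.6448, -0.062, 0.1415]
tcp_rot: [-179.9, 35.1, 177.6]
force: [0.1, -0.6, -0.1]
grip_width: 0.003
grip_force: 0.0
```

>>> jog_arm(
  commands=[
    [0, 0, 2, 0, 0, 0, 0],
    [0, 0, 2, 0, 0, 0, 0],
    [0, 0, 0, 0, 0, 0, 0],
  ],
)

```text
time: 24.55
tcp_pos: [0.6471, -0.0621, 0.1384]
tcp_rot: [-179.9, 35.1, 177.6]
force: [-2.0, 0.0, 2.2]
grip_width: 0.005
grip_force: 1.7
```

Contact (about 3 N). I press on in small steps.

>>> jog_arm(
  commands=[
    [0, 0, 1.5, 0, 0, 0, 0],
    [0, 0, 1.5, 0, 0, 0, 0],
    [0, 0, 1.5, 0, 0, 0, 0],
    [0, 0, 0, 0, 0, 0, 0],
  ],
)

```text
time: 24.95
tcp_pos: [0.649, -0.0623, 0.136]
tcp_rot: [-179.8, 35.1, 177.7]
force: [-21.6, 2.6, 23.5]
grip_width: 0.004
grip_force: 15.6
```

>>> jog_arm(
  commands=[
    [0, 0, 1.5, 0, 0, 0, 0],
    [0, 0, 1, 0, 0, 0, 0],
    [0, 0, 0, 0, 0, 0, 0],
    [0, 0, 0, 0, 0, 0, 0],
  ],
)

```text
time: 25.35
tcp_pos: [0.6495, -0.0624, 0.1356]
tcp_rot: [-179.7, 35.2, 177.7]
force: [-46.9, 4.8, 47.2]
grip_width: 0.006
grip_force: 32.9
```

>>> jog_arm(
  commands=[
    [0, 0, -10, 0, 0, 0, 0],
    [0, 0, -20, 0, 0, 0, 0],
    [0, 0, -35, 0, 0, 0, 0],
    [0, 0, -45, 0, 0, 0, 0],
    [0, 0, -20, 0, 0, 0, 0],
    [0, 0, 0, 0, 0, 0, 0],
    [0, 0, 0, 0, 0, 0, 0],
  ],
)

```text
time: 26.05
tcp_pos: [0.584, -0.0626, 0.2303]
tcp_rot: [-179.8, 35.2, 177.3]
force: [0.7, 0.0, -0.2]
grip_width: 0.006
grip_force: 0.0
```

Run:
```python
from h import *
a=ctrl.snapshot('wrist')[:,:,::-1];b=ctrl.snapshot('side')[:,:,::-1]
cv2.imwrite('pics/w7.png',cv2.hconcat([a[:,80:520],cv2.resize(b[150:290,200:320],(360,420),interpolation=cv2.INTER_CUBIC)]))
```

```text
(no output)
```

View pics/w7.png

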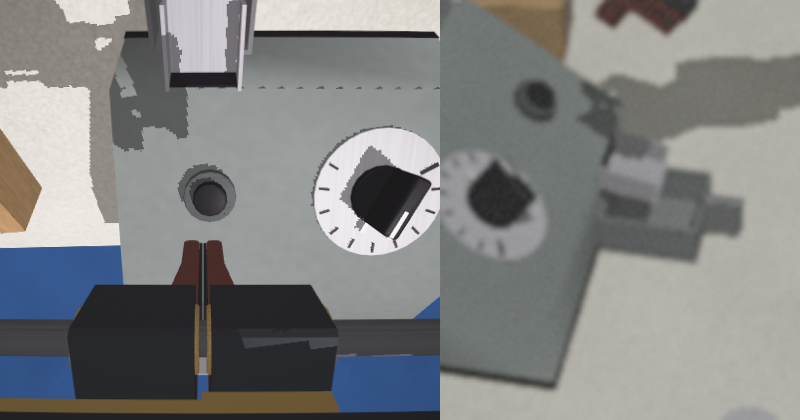

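The button is up at (209,197). The dial, and in the side view the bin, are unchanged and the arm is clear.

```bash
python3 -c "
from plant import ctrl
print(ctrl.sign_off())"
```

```text
the job is handed in; nothing more can be done
None
```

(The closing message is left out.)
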